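# Check the photometer with its sealed reference cell

### The job

Check the photometer with its sealed reference cell: while the cells still stand in the rack and the light path is empty, press the three keys fully down, one at a time: round left key (lamp), square middle key (zero), wide right key (start reading). Then lift the stoppered cell out of the rack with the fingers on its two long frosted sides only, never on its clear end windows or its stopper, leave the two open cells in place, and hold it upright between the lens hoods without bumping the instrument, centred and square so that the beam passes in at one end window and out at the other, through the lower half of the cell. The program finishes while still holding it there, still and touched by nothing but the fingers.

Things in the scene. Friction and masses are not known exactly. Their poses are not given: they have to be found in the camera images.
- light_path (a point): centre of the light path: on the beam axis, half-way between the faces of the two black lens hoods (26 mm diameter, 47 mm apart), 75 mm above the bench and 45 mm above an engraved cross on the deck. Its y axis: along the beam; x: away from the keys; z: up. Yaw within 0.2 rad of the world's axes.
- photometer: fixed photometer; origin under the middle of its base; axes as light_path, which lies 35 mm to its +x. White base 150 (x) x 220 (y) mm, deck 30 mm high; on it a ribbed lamp housing at +y and a grey detector housing at -y, 111 and 104 mm high, 56 mm in x, 90 mm apart, from which the hoods stick out. Keys in a row at x -48, y +60, +12, -48 mm.
- key_lamp_top (a point): middle of the top of the left key: round, 18 mm in diameter, standing 8 mm above the panel (top 39 mm above the bench). Presses straight down.
- key_zero_top (a point): middle of the top of the middle key: square, 18 x 18 mm, same height.
- key_read_top (a point): middle of the top of the right-hand key: wide bar, 18 x 36 mm (long way along the photometer's y), same height.
- key_lamp (a joint): travel of the round left key: 0 up, 0.005 m fully down; a spring returns it; it takes 1.3 N to start and 4.5 N fully down
- key_zero (a joint): travel of the square middle key, same travel and spring
- key_read (a joint): travel of the wide right-hand key, same travel and spring
- cell_mid (a point): centre of the glass of the sealed reference cell, the only one with a white stopper: glass 12.5 (x) x 22.5 (y) x 52 (z) mm, this point 26 mm above its foot. y axis: through the two clear end windows (light goes this way, either way round); x: across the frosted sides, 12.5 mm apart, to be gripped; z: up. Light should cross it about 15 mm above the foot.
- window_1: clear end window of that cell at its +y end, 9 x 46 mm; must not be touched by the fingers
- window_2: clear end window of that cell at its -y end, same
- stopper: white stopper of that cell: plate 9.5 (x) x 19.5 (y) x 5 mm on top of the glass, narrower than the glass, with a knob 8 mm wide; origin on top of the glass; must not be touched by the fingers
- cell: the sealed reference cell: origin in the middle of its foot, axes as cell_mid; 62 mm high in all (52 glass, stopper 5, its knob 5), about 45 g. It stands 14 mm deep in a pocket, its foot 12 mm above the bench, 38 mm of glass above the rack.
- open_cell_1_mid (a point): centre of the glass of an open (unstoppered) cell, same glass size, in another pocket of the rack; to be left alone
- open_cell_2_mid (a point): centre of the glass of the other open cell; to be left alone
- rack: grey rack, fixed, 46 (its x) x 150 (y) x 26 mm; origin in the middle of its underside; three pockets 14 x 25 mm, 14 mm deep, along its y at -46, 0, +46 mm, each with a cell whose y axis lies along the row; which pocket holds which cell varies. The row runs left-right within 0.3 rad.

How it is judged:
By the outcome, as a careful person would: the job done as asked, in the order asked, and still so for the second after the job is handed in, while the arm keeps its last pose, push and grip.
It also fails if it takes over 58 s, if anything falls off the work surface, if the arm or the gripper's body presses on something with over 40 N, if the wrist force passes 120 N, or if a joint passes its speed limit or range.

### The arm

A 7-joint arm with a two-finger parallel gripper is mounted at the origin on a cart in front of the work surface, level with it; the furniture and walls round the work are solid. World frame = base frame: x ahead of the robot, y to its left, z up, the work surface at z = 0. Lengths are in m, angles in rad, forces in N, time in s.
With the tool pointing down it reaches from about 0.425 to 0.875 m from the base axis. Payload 4.7 kg.
Tool frame: the origin (TCP) lies midway between the tips of the shut fingers; the grasp point (between the pads) lies 19 mm behind it; x points along the fingers, z is the direction in which the jaws open and shut, and the axes are right-handed (so a half turn about x gives the same grasp; the last joint's range is limited). The gripper opens to 87 mm and grips with 3 to 60 N. Pads are 19 mm wide; open, the fingers measure 117 mm over their backs; the gripper's body (75 mm by 190 mm) begins 51 mm behind the grasp point.
Start: joints at [1.346, 0.321, -0.07, 1.45, 0.023, 1.371, -0.057], TCP at [0.154, -0.632, 0.223] pointing down, gripper open.
Joint ranges: [-2.86, 2.86], [-0.3, 2.09], [-1.38, 1.24], [0.06, 2.45], [-1.56, 4.7], [0.09, 2.05], [-2.69, 2.69]. Speed limits (rad/s): [2.57, 2.57, 3.14, 3.14, 3.14, 3.14, 3.14].

### API

Orientations are given as a rotation vector (axis times angle).
In Python, from bench import ctrl gives the robot as it stands.
- The arm moves only by the shell command python3 -m pendant 'ROWS' [OPENING] [FORCE]. ROWS is JSON, a list of rows, each an object with "travel": the shift along the tool's x, y, z in m, a list of three; "twist": the turn about the tool's x in rad. In form: [{"travel": [x, y, z], "twist": twist}, ...]. A call has 1 to 10 rows; each row is the pose to reach, as a shift and turn from the pose measured when the call began, along the tool's axes at that moment; what a row does not reach only later rows make up. A row lasts 1/8 s, in which the tool goes at most 62.5 mm and 10.7 degrees, less where a joint would pass 70% of its speed; a pose out of reach is approached as far as the arm can. A call with a gripper value outside its range is refused whole. OPENING is the opening, from -1 (shut) to 1 (fully open), so that 0 is half open, set as the call begins (- or left out, the last holds). The fingers move at their own pace and stop on an object; FORCE is the grip in N (left out, the last holds). Time passes only in rows, so rows that repeat a pose let the fingers close. It gives the time, the measured TCP pose, the force and the opening at its end, in the units of the state.
- ctrl.get_state(): the state, without advancing time (a new reading comes with each control period).
- ctrl.get_image(name): name is "scene" or "top" or "wrist"; returns the picture (480x640x3 uint8, red, green, blue); there is no depth.
- ctrl.camera_model(name): a dict with "K" (3x3 intrinsics, pixels), "rvec" (rotation vector, rad) and "tvec" (3), from world to camera coordinates, as OpenCV has them; the wrist camera has in their place "T_tool_cam" (4x4, takes a point from camera to tool coordinates, whose origin is the TCP and whose axes are the tool frame's). Camera axes: x right, y down, z forward; pixel columns grow to the right and rows downward; lengths in m; the calibration is good to about 2 mm. A picture is of the moment at which its call begins: read the wrist's pose just before it. camera_model takes no time and is no camera call.
- ctrl.close_job(): hands the job in, once; it reports no verdict.
The state is a dict: "time": time; "joint_positions": joint angles; "qd": joint speeds; "joint_torque": joint torques, N m; "position": TCP position; "tool_rot": TCP orientation; "ft_force": force on the tool from outside, world axes, zero at the start; "torque": the same for the moment, N m; "grip_width": opening from 0.0 (shut) to 1.0 (fully open).
Only numpy, scipy, OpenCV 4.12 (cv2) and the standard library are available. Lean on these libraries where they do the work, as an engineer would, in place of code of your own. Each camera call takes 0.05 s, during which the arm holds its last target.

## Working session

There is one attempt and no reset: what is moved stays moved. The work goes in short steps, Python scripts to look and compute and a shell command to move; the robot and the scene stay as the last step left them, time stands still between calls to the robot, and variables do not carry over. Pictures are saved under pics/ and viewed, and the job is handed in when it is done.

```bash
ls; mkdir -p pics
python3 - <<'E'
from bench import ctrl
import cv2,numpy as np
s=ctrl.get_state();print(s)
for n in ["scene","top","wrist"]:
    cv2.imwrite(f"pics/a_{n}.png",ctrl.get_image(n)[:,:,::-1]); print(n,ctrl.camera_model(n))
E
```

```text
pics
{'time': 0.0, 'joint_positions': array([ 1.34610169,  0.32182565, -0.0700402 ,  1.45170548,  0.02261017,
        1.37077476, -0.05693781]), 'qd': array([-1.68604031e-04, -1.63436369e-03,  5.14531725e-04,  1.77524819e-04,
        9.53673734e-05, -9.14933204e-05,  1.51834856e-03]), 'joint_torque': array([-2.56890653e-04, -4.91287279e+01, -4.03944505e-01, -3.12530065e+01,
       -6.38576620e-02,  4.37631912e-02,  1.56412780e-04]), 'position': array([ 0.15353376, -0.6310304 ,  0.22144413]), 'tool_rot': array([ 1.03269438,  1.3143556 , -1.03087131]), 'ft_force': array([-0.28842243,  0.33939791, -0.13738246]), 'torque': array([0.06053137, 0.02745996, 0.00427677]), 'grip_width': 1.0002973164623619}
scene {'K': array([[573.73558821,   0.        , 318.6081826 ],
       [  0.        , 573.73558821, 235.28587196],
       [  0.        ,   0.        ,   1.        ]]), 'rvec': array([ 0.93082584, -2.53880328,  1.01240968]), 'tvec': array([0.50576605, 0.26702183, 0.69895732])}
top {'K': array([[456.31550947,   0.        , 310.50691666],
       [  0.        , 456.31550947, 231.76830969],
       [  0.        ,   0.        ,   1.        ]]), 'rvec': array([ 2.12372116, -2.09550713,  0.22719532]), 'tvec': array([0.06826672, 0.55468837, 0.81260687])}
wrist {'K': array([[413.56526059,   0.        , 327.19446613],
       [  0.        , 413.56526059, 240.23454173],
       [  0.        ,   0.        ,   1.        ]]), 'T_tool_cam': array([[ 6.81223344e-04, -3.06304017e-01,  9.51933498e-01,
        -1.62751038e-01],
       [ 1.30317552e-04, -9.51933684e-01, -3.06304170e-01,
         8.50424409e-02],
       [ 9.99999759e-01,  3.32715194e-04, -6.08562658e-04,
        -1.66075353e-03],
       [ 0.00000000e+00,  0.00000000e+00,  0.00000000e+00,
         1.00000000e+00]])}
```

View pics/a_scene.png

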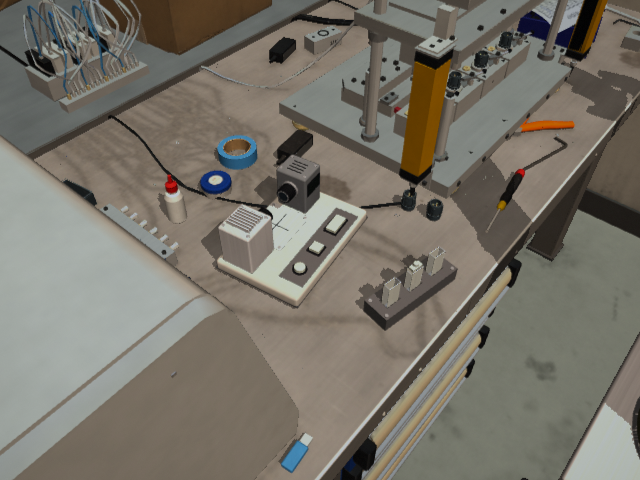

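View pics/a_top.png

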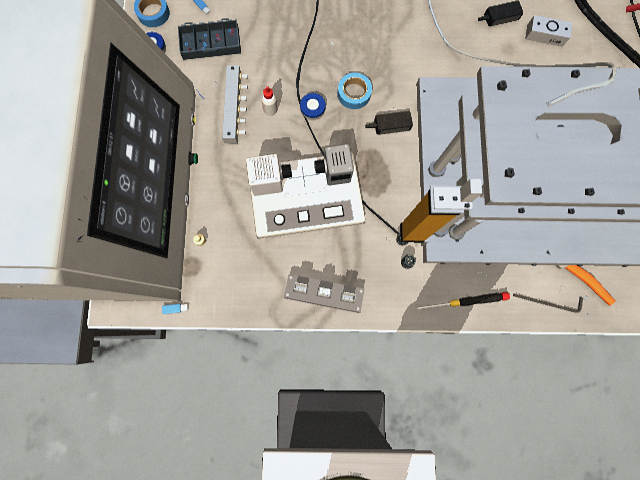

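View pics/a_wrist.png

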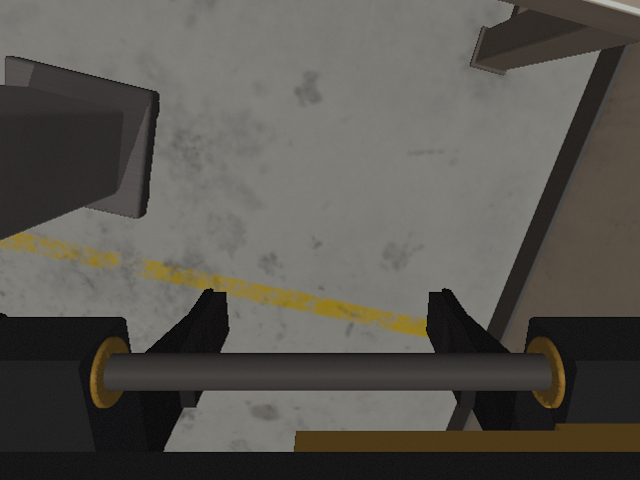

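```bash
cat > h.py <<'E'
import numpy as np,cv2
from scipy.spatial.transform import Rotation as R
from bench import ctrl
def campose(n,s=None):
    m=ctrl.camera_model(n)
    if n=="wrist":
        s=s or ctrl.get_state(); T=np.eye(4);T[:3,:3]=R.from_rotvec(s['tool_rot']).as_matrix();T[:3,3]=s['position']
        T=T@np.array(m['T_tool_cam']); return m['K'],T[:3,:3],T[:3,3]
    Rc=R.from_rotvec(m['rvec']).as_matrix(); return m['K'],Rc.T,-Rc.T@m['tvec']
def ray(n,uv,s=None):
    K,Rw,o=campose(n,s); d=Rw@np.linalg.inv(K)@np.array([uv[0],uv[1],1.]); return o,d/np.linalg.norm(d)
def plane(n,uv,z,s=None):
    o,d=ray(n,uv,s); return o+d*(z-o[2])/d[2]
def proj(n,p,s=None):
    K,Rw,o=campose(n,s); q=K@(Rw.T@(np.array(p)-o)); return q[:2]/q[2]
def shift(target,yaw_err=None):
    "tool-frame shift from present TCP to target TCP"
    s=ctrl.get_state(); return R.from_rotvec(s['tool_rot']).as_matrix().T@(np.array(target)-s['position'])
E
python3 - <<'E'
from h import *
s=ctrl.get_state()
print(R.from_rotvec(s['tool_rot']).as_matrix().round(3))
for n,u in [("keyL",(280,219)),("keyZ",(304,216)),("keyR",(334,211))]: print(n,plane("top",u,.039).round(4))
for u in [(286,300),(362,310),(293,263),(366,276)]: print("rack",plane("top",u,.026).round(4))
for u in [(301,287),(324,292),(348,297)]: print("cell",plane("top",u,.064).round(4))
for u in [(258,237),(361,226)]: print("base",plane("top",u,.03).round(4))
print(campose("top")[2],campose("scene")[2])
t=cv2.imread("pics/a_top.png")[130:330,230:390];cv2.imwrite("pics/b_top.png",cv2.resize(t,None,fx=3.6,fy=3,interpolation=2) if 0 else cv2.resize(t,(480,600),interpolation=2))
t=cv2.imread("pics/a_scene.png")[140:340,200:470];cv2.imwrite("pics/b_scene.png",cv2.resize(t,(800,592),interpolation=2))
E
```

```text
[[-0.     0.972  0.237]
 [ 0.001  0.237 -0.972]
 [-1.    -0.    -0.001]]
keyL [0.583 0.136 0.039]
keyZ [0.5897 0.0889 0.039 ]
keyR [0.6007 0.0298 0.039 ]
rack [0.4261 0.121  0.026 ]
rack [ 0.409  -0.0249  0.026 ]
rack [0.498  0.1091 0.026 ]
rack [ 0.4744 -0.0334  0.026 ]
cell [0.4478 0.0919 0.064 ]
cell [0.4392 0.0493 0.064 ]
cell [0.4306 0.005  0.064 ]
base [0.5481 0.179  0.03  ]
base [ 0.5731 -0.0242  0.03  ]
[0.36937493 0.07575356 0.9113139 ] [0.20144005 0.54629893 0.69037719]
```

View pics/b_top.png

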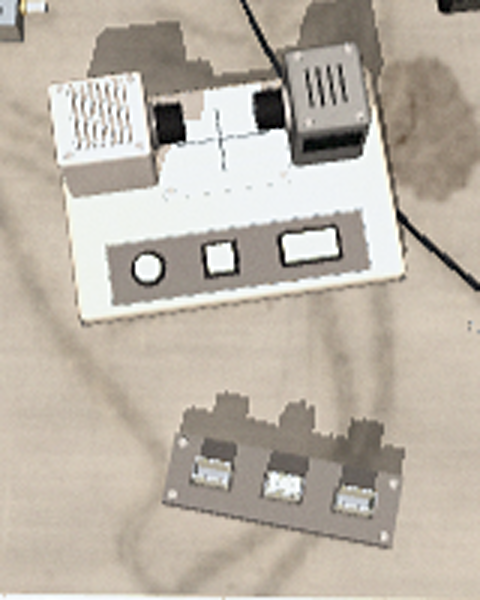

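View pics/b_scene.png

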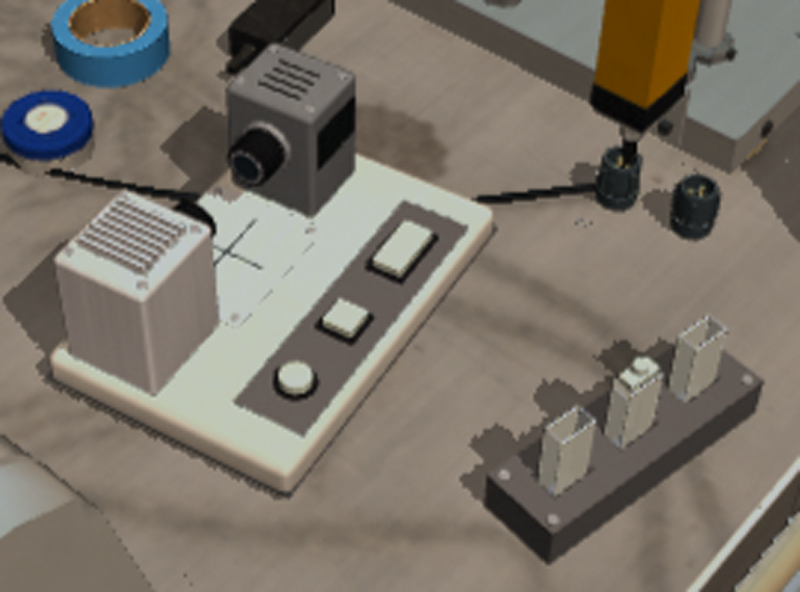

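```bash
cat >> h.py <<'E'
def tri(obs):
    A=np.zeros((3,3));b=np.zeros(3)
    rs=[ray(*o) for o in obs]
    for o,d in rs:
        P=np.eye(3)-np.outer(d,d);A+=P;b+=P@o
    p=np.linalg.solve(A,b); return p,[np.linalg.norm((np.eye(3)-np.outer(d,d))@(p-o)) for o,d in rs]
E
python3 - <<'E'
from h import *
T=lambda u:(230+u[0]/3,130+u[1]/3)
S=lambda u:(200+u[0]*270/800,140+u[1]*200/592)
for n,a,b in [("lamp",(148,267),(296,375)),("zero",(221,257),(346,315)),("read",(310,245),(403,246)),("cross",(221,138),(233,250)),("rackscrewR",(393,483),(748,380)),("rackscrewL",(171,494),(553,519)),("knob",(285,476),(641,366))]:
    p,e=tri([("top",T(a)),("scene",S(b))]);print(n,p.round(4),np.round(e,4))
for n,a,b in [("orange top corner",(430,186),(428,37)),("orange2",(465,214),(440,60))]:
    p,e=tri([("top",a),("scene",b)]);print(n,p.round(3),np.round(e,3))
print(plane("top",(402,240),0),plane("top",(425,262),0.03),plane("top",(418,80),.03))
# masks: bright key faces in top
im=cv2.imread("pics/a_top.png")
hsv=cv2.cvtColor(im,cv2.COLOR_BGR2HSV);m=((hsv[...,2]>200)&(hsv[...,1]<60)).astype(np.uint8)
n,l,st,c=cv2.connectedComponentsWithStats(m)
for i in range(n):
    x,y,w,h,a=st[i]
    if 250<x<365 and 150<y<310 and a>15: print(st[i],c[i].round(2))
E
```

```text
lamp [0.584  0.1375 0.0319] [0.0007 0.0007]
zero [0.5916 0.0894 0.0314] [0.0007 0.0007]
read [0.6007 0.0305 0.0315] [0.0006 0.0006]
cross [0.6743 0.0901 0.0271] [0.0024 0.0024]
rackscrewR [ 0.4321 -0.0309  0.    ] [0.016 0.016]
rackscrewL [0.436  0.1193 0.0218] [0.0006 0.0006]
knob [0.4428 0.0466 0.0653] [0.0026 0.0026]
orange top corner [ 0.556 -0.087  0.322] [0.007 0.007]
orange2 [ 0.548 -0.148  0.261] [0.008 0.008]
[ 0.55193632 -0.1108676   0.        ] [ 0.50280473 -0.14830387  0.03      ] [ 0.89403167 -0.14903466  0.03      ]
[324 206  19  11 151] [332.87 211.11]
[299 211   9  10  73] [302.99 215.41]
[275 215   8   8  56] [278.62 218.62]
[343 227   9  16  74] [348.32 233.18]
[ 267  230   75   49 1748] [305.26 252.09]
[296 286  10   6  32] [300.53 288.  ]
[318 287  12   9  62] [324.27 291.02]
[343 295  10   6  32] [347.22 297.22]
[281 300  31  14 229] [294.21 305.44]
[314 308  15  12  51] [320.67 313.24]
```

Run:
```python
from h import *
for w in [(0.19,-0.59,.235),(.23,-.545,.25),(.27,-.495,.26),(.31,-.45,.27),(.345,-.40,.28),(.375,-.345,.28),(.40,-.29,.28),(.42,-.23,.28),(.43,-.17,.28),(.44,-.11,.28)]: print(shift(w).round(3).tolist())
```

```text
[-0.013, 0.045, -0.031]
[-0.028, 0.095, -0.066]
[-0.038, 0.145, -0.105]
[-0.048, 0.195, -0.139]
[-0.058, 0.241, -0.179]
[-0.058, 0.283, -0.226]
[-0.058, 0.32, -0.273]
[-0.058, 0.354, -0.327]
[-0.058, 0.378, -0.383]
[-0.058, 0.402, -0.439]
```

```bash
python3 -m pendant '[{"travel":[-0.013,0.045,-0.031],"twist":0},{"travel":[-0.028,0.095,-0.066],"twist":0},{"travel":[-0.038,0.145,-0.105],"twist":0},{"travel":[-0.048,0.195,-0.139],"twist":0},{"travel":[-0.058,0.241,-0.179],"twist":0},{"travel":[-0.058,0.283,-0.226],"twist":0},{"travel":[-0.058,0.32,-0.273],"twist":0},{"travel":[-0.058,0.354,-0.327],"twist":0},{"travel":[-0.058,0.378,-0.383],"twist":0},{"travel":[-0.058,0.402,-0.439],"twist":0}]' -1 20
python3 - <<'E'
from h import *
s=ctrl.get_state();print(s['joint_positions'].round(2))
for w in [(.45,-.05,.26),(.47,0.01,.24),(.51,0.05,.22),(.54,.08,.2),(.54,.08,.2)]: print(shift(w).round(3).tolist())
E
```

```text
time: 1.4
position: [0.4404, -0.1074, 0.2802]
tool_rot: [1.032, 1.314, -1.031]
ft_force: [0.9, -0.7, 0.5]
grip_width: 0.018
[ 0.8  -0.12 -0.56  1.8  -0.06  1.44 -1.08]
[0.02, 0.023, -0.053]
[0.04, 0.057, -0.107]
[0.06, 0.105, -0.136]
[0.08, 0.141, -0.158]
[0.08, 0.141, -0.158]
```

```bash
python3 -m pendant '[{"travel":[0.02,0.023,-0.053],"twist":0},{"travel":[0.04,0.057,-0.107],"twist":0.03},{"travel":[0.06,0.105,-0.136],"twist":0.075},{"travel":[0.08,0.141,-0.158],"twist":0.075},{"travel":[0.08,0.141,-0.158],"twist":0.075},{"travel":[0.08,0.141,-0.158],"twist":0.075}]'
python3 - <<'E'
from h import *
s=ctrl.get_state();print(s['joint_positions'].round(2),R.from_rotvec(s['tool_rot']).as_matrix().round(3))
cv2.imwrite("pics/c_w.png",ctrl.get_image("wrist")[:,:,::-1]); np.save("c.npy",s,allow_pickle=True)
E
```

```text
time: 2.15
position: [0.5395, 0.079, 0.2001]
tool_rot: [1.088, 1.284, -1.088]
ft_force: [0.2, -0.5, -0.1]
grip_width: 0.005
[ 0.56  0.19 -0.84  1.72  0.14  1.3  -1.71] [[-0.002  0.987  0.163]
 [ 0.001  0.163 -0.987]
 [-1.    -0.001 -0.001]]
```

View pics/c_w.png

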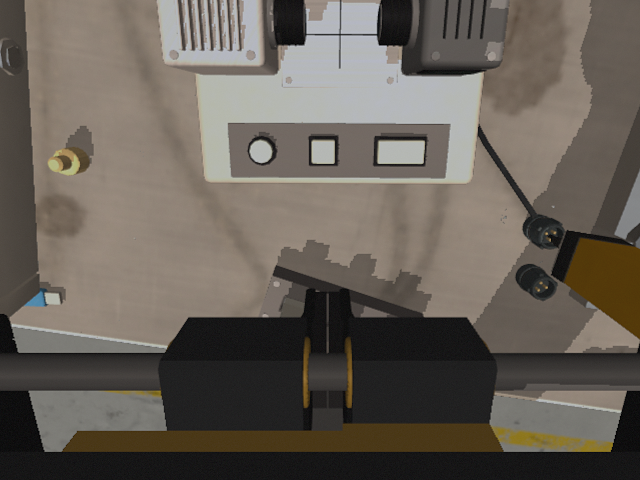

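Run:
```python
from h import *
s=np.load("c.npy",allow_pickle=True).item()
im=cv2.imread("pics/c_w.png")
print("tcp px",proj("wrist",s['position'],s))
g=cv2.cvtColor(im,cv2.COLOR_BGR2GRAY);m=np.zeros_like(g);m[126:175,232:446]=(g[126:175,232:446]>185)
n,l,st,c=cv2.connectedComponentsWithStats(m)
P=[]
for i in range(1,n):
    if st[i][4]>100:
        x,y,w,h,a=st[i];u=(x+w/2-.5,y+h/2-.5);p=plane("wrist",u,.039,s);P.append(p);print(st[i],c[i].round(1),p.round(4),plane("wrist",c[i],.039,s).round(4))
d=P[0]-P[2];d=d if d[1]>0 else -d
yaw=np.arctan2(-d[0],d[1]);print("yaw",yaw,np.linalg.norm(d))
P=sorted(P,key=lambda p:-p[1])
x=np.array([np.cos(yaw),np.sin(yaw)]);y=np.array([-x[1],x[0]])
for p,yy in zip(P,(60,12,-48)): print("origin",p[:2]+.048*x-yy/1000*y)
# hood / cross
cr=plane("wrist",(340,34),.030,s);print("cross",cr, cr[:2]-.035*x)
```

```text
tcp px [331.24838142 311.02644889]Traceback (most recent call last):
  File "<stdin>", line 11, in <module>
IndexError: list index out of range
```

Run:
```python
from h import *
im=cv2.imread("pics/c_w.png")
g=cv2.cvtColor(im,cv2.COLOR_BGR2GRAY)
print(g[150,235:450:5]); print(g[120:180:4,262])
cv2.imwrite("pics/c_z.png",cv2.resize(im[0:200,190:490],(800,533),interpolation=2))
cv2.imwrite("pics/c_z2.png",cv2.resize(im[230:330,240:440],(800,400),interpolation=2))
```

```text
[107 107 107 185 183 182 183 186  29 108 106 108 108 108 107  24 183 181
 182 183  25 110 108 107 108 106 108 107  32 183 182 182 181 182 183 182
 183 182  30 106 106 106 106]
[182 109 106  73  28 120 182 182 183 181 183  25 108 107 114]
```

View pics/c_z.png

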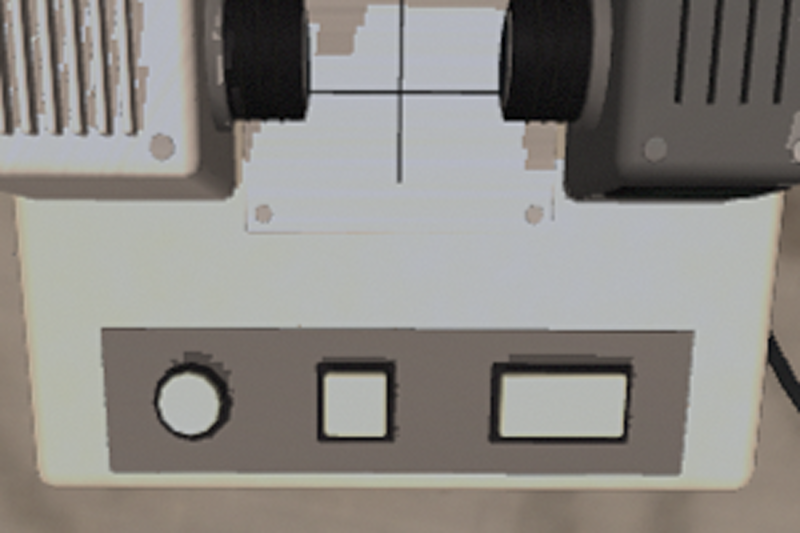

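View pics/c_z2.png

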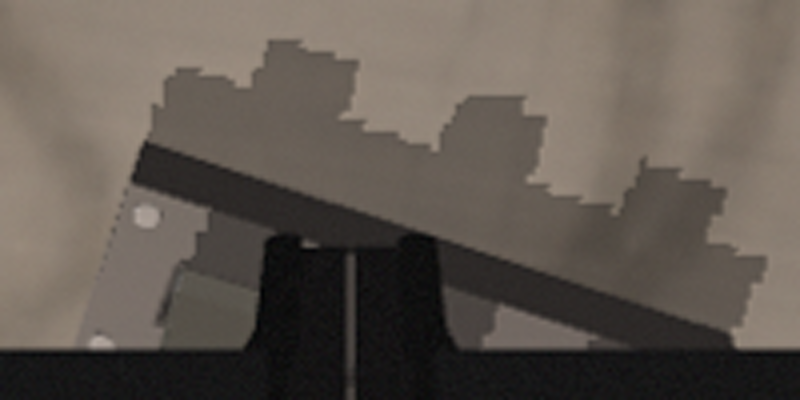

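Run:
```python
from h import *
s=np.load("c.npy",allow_pickle=True).item()
im=cv2.imread("pics/c_w.png")
g=cv2.cvtColor(im,cv2.COLOR_BGR2GRAY);m=np.zeros_like(g);m[128:174,234:444]=(g[128:174,234:444]>150)
n,l,st,c=cv2.connectedComponentsWithStats(m)
P=[]
for i in range(1,n):
    if st[i][4]>100:
        x,y,w,h,a=st[i];p=plane("wrist",c[i],.039,s);P.append(p);print(st[i],c[i].round(1),p.round(4))
P=sorted(P,key=lambda p:-p[1])
d=P[0]-P[2];yaw=np.arctan2(-d[0],d[1]);print("yaw",yaw,np.linalg.norm(d))
x=np.array([np.cos(yaw),np.sin(yaw)]);y=np.array([-x[1],x[0]])
for p,yy in zip(P,(60,12,-48)): print("origin",p[:2]+.048*x-yy/1000*y)
cr=plane("wrist",(340,34.5),.030,s);print("cross",cr, cr[:2]-.035*x)
for p in P: print(shift([p[0],p[1],.045]).round(4), shift([p[0],p[1],.034]).round(4))
```

```text
[250 140  22  23 381] [260.5 151.2] [0.5825 0.1402 0.039 ]
[312 141  23  23 500] [322.6 151.8] [0.5899 0.093  0.039 ]
[ 378  141   47   23 1047] [400.7 152. ] [0.5996 0.0337 0.039 ]
yaw 0.15875118535001473 0.10785735431580887
origin [0.63941899 0.0885688 ]
origin [0.63916287 0.08872685]
origin [0.63939644 0.08870966]
cross [0.67394942 0.09388821 0.03      ] [0.63938952 0.08835523]
[ 0.1557  0.0523 -0.054 ] [ 0.1667  0.0523 -0.054 ]
[ 0.1557  0.0519 -0.0062] [ 0.1667  0.0519 -0.0062]
[0.1557 0.0519 0.0538] [0.1667 0.0519 0.0538]
```

```bash
python3 -m pendant '[{"travel":[0.03,0.045,-0.0525],"twist":0},{"travel":[0.09,0.052,-0.0525],"twist":0},{"travel":[0.145,0.052,-0.0525],"twist":0},{"travel":[0.152,0.052,-0.0525],"twist":0},{"travel":[0.16,0.052,-0.0525],"twist":0},{"travel":[0.166,0.052,-0.0525],"twist":0},{"travel":[0.169,0.052,-0.0525],"twist":0},{"travel":[0.169,0.052,-0.0525],"twist":0}]'
python3 - <<'E'
from h import *
s=ctrl.get_state();print(s['ft_force'],s['position'],s['joint_positions'].round(2))
cv2.imwrite("pics/d_t.png",cv2.resize(ctrl.get_image("scene")[140:340,200:470,::-1],(800,592),interpolation=2))
E
```

```text
time: 3.2
position: [0.5845, 0.1383, 0.0344]
tool_rot: [1.09, 1.278, -1.087]
ft_force: [-1.1, -1.6, 8.0]
grip_width: 0.003
[-1.14853981 -1.56656202  7.95723774] [0.58454143 0.13833106 0.03441647] [ 0.35  0.5  -0.78  1.76  0.4   1.05 -1.98]
```

View pics/d_t.png

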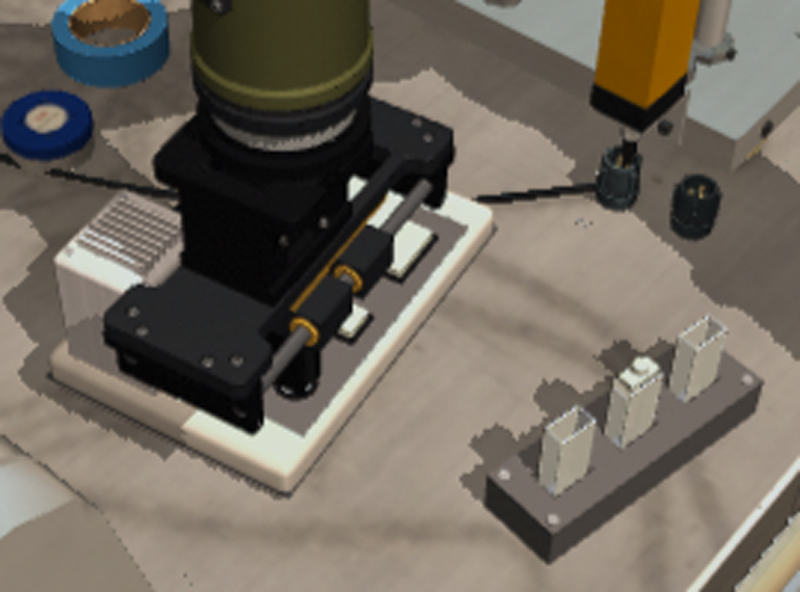

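```bash
python3 -m pendant '[{"travel":[-0.025,0,0],"twist":0},{"travel":[-0.025,0,0.03],"twist":0},{"travel":[-0.02,0,0.048],"twist":0},{"travel":[-0.01,0,0.048],"twist":0},{"travel":[-0.003,0,0.048],"twist":0},{"travel":[0.003,0,0.048],"twist":0},{"travel":[0.004,0,0.048],"twist":0},{"travel":[0.004,0,0.048],"twist":0}]'
python3 - <<'E'
from h import *
s=ctrl.get_state();print(s['ft_force'],s['position'],s['joint_positions'].round(2))
cv2.imwrite("pics/e_t.png",cv2.resize(ctrl.get_image("scene")[140:340,200:470,::-1],(800,592),interpolation=2))
E
```

```text
time: 4.25
position: [0.5917, 0.0916, 0.034]
tool_rot: [1.086, 1.277, -1.088]
ft_force: [-11.4, -4.4, 28.3]
grip_width: 0.005
[-11.4443492   -4.36608052  28.29448472] [0.59166818 0.09164857 0.0340092 ] [ 0.42  0.49 -0.77  1.76  0.39  1.05 -1.9 ]
```

View pics/e_t.png

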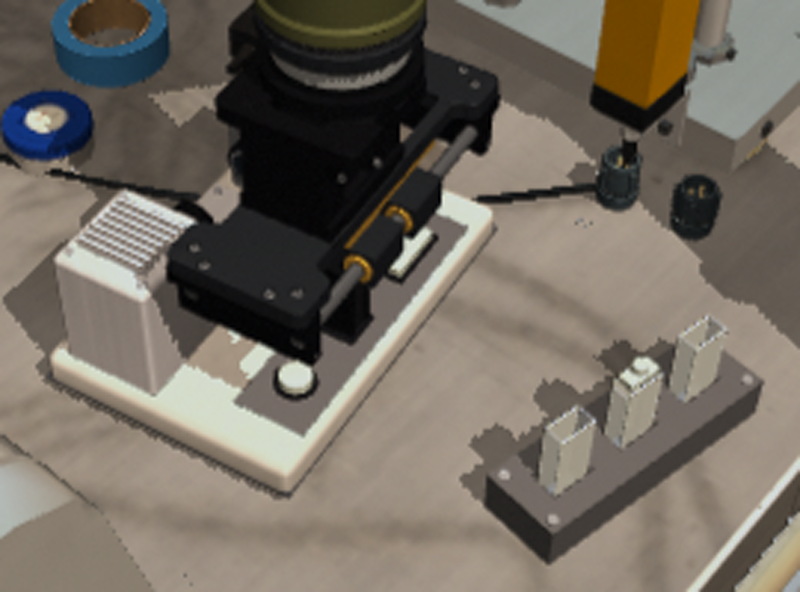

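```bash
python3 -m pendant '[{"travel":[-0.025,0,0],"twist":0},{"travel":[-0.025,0,0.03],"twist":0},{"travel":[-0.02,0,0.055],"twist":0},{"travel":[-0.01,0,0.055],"twist":0},{"travel":[-0.003,0,0.055],"twist":0},{"travel":[0.001,0,0.055],"twist":0},{"travel":[0.002,0,0.055],"twist":0},{"travel":[0.002,0,0.055],"twist":0}]'
python3 - <<'E'
from h import *
s=ctrl.get_state();print(s['ft_force'],s['position'],s['joint_positions'].round(2))
cv2.imwrite("pics/f_t.png",cv2.resize(ctrl.get_image("scene")[140:340,200:470,::-1],(800,592),interpolation=2))
E
```

```text
time: 5.3
position: [0.5999, 0.0391, 0.0342]
tool_rot: [1.083, 1.279, -1.088]
ft_force: [-7.4, -2.2, 15.7]
grip_width: 0.008
[-7.41360077 -2.21581574 15.65213772] [0.59992819 0.03906478 0.03423186] [ 0.5   0.49 -0.76  1.75  0.39  1.05 -1.8 ]
```

View pics/f_t.png

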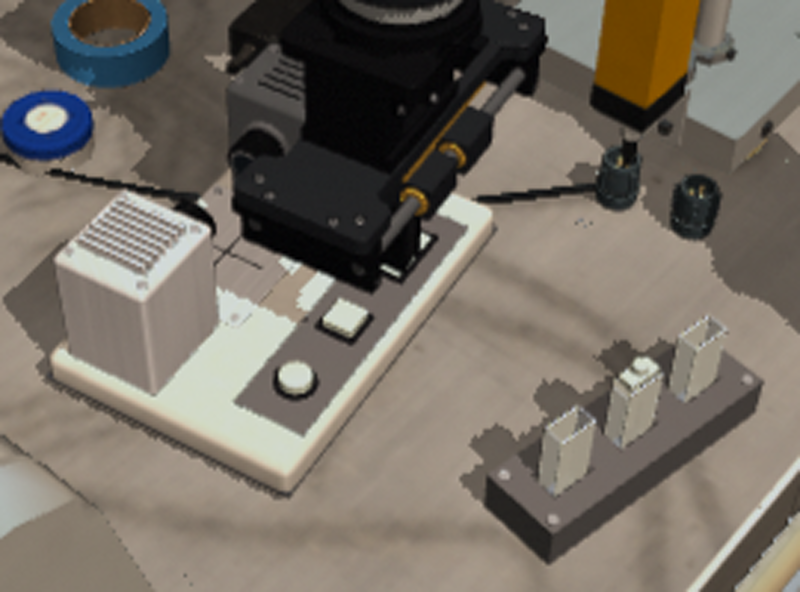

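```bash
python3 -m pendant '[{"travel":[-0.05,0,0],"twist":0},{"travel":[-0.11,0,0],"twist":0},{"travel":[-0.15,-0.02,0],"twist":-0.17},{"travel":[-0.15,-0.05,-0.01],"twist":-0.35},{"travel":[-0.15,-0.08,-0.02],"twist":-0.53},{"travel":[-0.15,-0.11,-0.03],"twist":-0.71},{"travel":[-0.15,-0.14,-0.037],"twist":-0.88},{"travel":[-0.15,-0.155,-0.037],"twist":-1.05},{"travel":[-0.15,-0.155,-0.037],"twist":-1.21},{"travel":[-0.15,-0.155,-0.037],"twist":-1.21}]' 1
python3 - <<'E'
from h import *
s=ctrl.get_state();print(s['joint_positions'].round(2),R.from_rotvec(s['tool_rot']).as_matrix().round(3))
cv2.imwrite("pics/g_w.png",ctrl.get_image("wrist")[:,:,::-1]); np.save("g.npy",s,allow_pickle=True)
print(proj("wrist",s['position'],s))
E
```

```text
time: 6.6
position: [0.4403, 0.052, 0.1837]
tool_rot: [0.149, 1.564, -0.157]
ft_force: [0.5, 0.6, -0.2]
grip_width: 0.983
[ 0.85 -0.11 -0.96  1.96 -0.09  1.25 -0.27] [[ 0.001  0.193  0.981]
 [-0.005  0.981 -0.193]
 [-1.    -0.005  0.002]]
[328.32359949 314.32915132]
```

View pics/g_w.png

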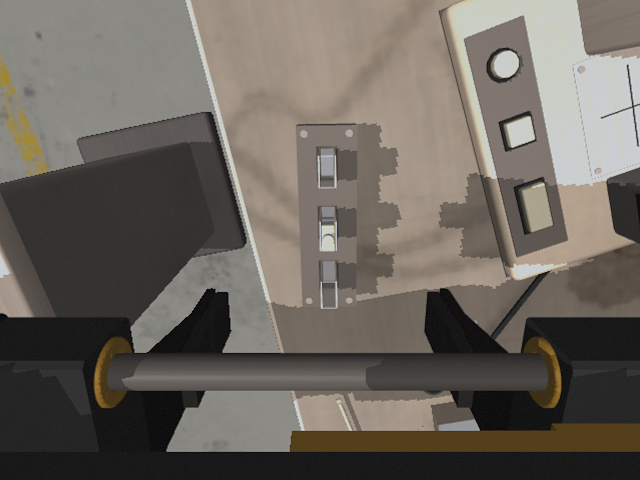

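Run:
```python
from h import *
print(ctrl.camera_model("wrist")['T_tool_cam']);print(ctrl.camera_model("wrist")['T_tool_cam'])
print(ctrl.camera_model("top")['tvec'])
im=cv2.imread("pics/g_w.png")
cv2.imwrite("pics/g_z.png",cv2.resize(im[115:315,270:390],(480,800),interpolation=2)[:, :][0:800:1][:600+200][:])
cv2.imwrite("pics/g_z.png",cv2.resize(im[190:320,285:375],(415,600),interpolation=2))
```

```text
[[ 2.48031557e-04 -3.05738689e-01  9.52115430e-01 -1.62761816e-01]
 [ 1.30066193e-04 -9.52115441e-01 -3.05738727e-01  8.63961511e-02]
 [ 9.99999961e-01  1.99670882e-04 -1.96388408e-04 -4.66085599e-04]
 [ 0.00000000e+00  0.00000000e+00  0.00000000e+00  1.00000000e+00]]
[[ 2.48031557e-04 -3.05738689e-01  9.52115430e-01 -1.62761816e-01]
 [ 1.30066193e-04 -9.52115441e-01 -3.05738727e-01  8.63961511e-02]
 [ 9.99999961e-01  1.99670882e-04 -1.96388408e-04 -4.66085599e-04]
 [ 0.00000000e+00  0.00000000e+00  0.00000000e+00  1.00000000e+00]]
[0.06826672 0.55468837 0.81260687]
```

View pics/g_z.png

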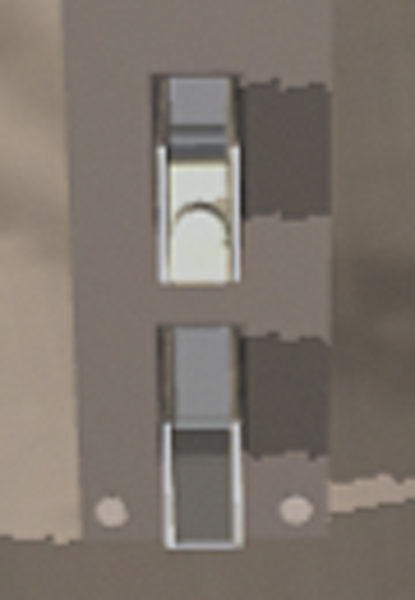

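Run:
```python
from h import *
s=np.load("g.npy",allow_pickle=True).item()
im=cv2.imread("pics/g_w.png");g=cv2.cvtColor(im,cv2.COLOR_BGR2GRAY)
scr=[]
for (u,v) in [(304,133),(348,133),(309,301),(349,301)]:
    w=g[v-6:v+7,u-6:u+7].astype(float);t=np.median(w)+20;yy,xx=np.nonzero(w>t);c=(u-6+xx.mean(),v-6+yy.mean());scr.append(plane("wrist",c,.026,s));print(np.round(c,1),scr[-1].round(4),len(xx))
scr=np.array(scr);print("rack centre",scr.mean(0).round(4));d=(scr[0]+scr[1]-scr[2]-scr[3])/2;print(d,"yaw",np.arctan2(-d[0],d[1]),np.linalg.norm(d),np.linalg.norm(scr[0]-scr[1]))
C=lambda a,b:plane("wrist",(285+a/4.611,190+b/4.615),.064,s)
for nm,(l,r,t,b) in dict(stop=(157,242,148,284),open=(162,243,423,548)).items():
    c=C((l+r)/2,(t+b)/2);print(nm,c.round(4),np.linalg.norm(C(l,b)-C(r,b)),np.linalg.norm(C(l,b)-C(l,t)))
p=plane("wrist",(285+199/4.611,190+150/4.615),.064,s);print(p)
```

```text
[303.3 133.6] [0.4355 0.1212 0.026 ] 49
[348.9 132.9] [0.4692 0.1151 0.026 ] 47
[308.7 300.6] [ 0.4108 -0.0151  0.026 ] 34
[348.9 300.1] [ 0.4446 -0.0213  0.026 ] 33
rack centre [0.44  0.05  0.026]
[0.02463176 0.13631565 0.        ] yaw -0.17876751127653354 0.13852320829802992 0.034223044637716964
stop [0.4404 0.0497 0.064 ] 0.013343566414817444 0.022121630180348118
open [0.432  0.0045 0.064 ] 0.01332296234266549 0.022339571818115432
[0.44236104 0.06009664 0.064     ]
```

```bash
python3 -m pendant '[{"travel":[0.04,-0.0015,0.0004],"twist":-0.015},{"travel":[0.09,-0.0015,0.0004],"twist":-0.015},{"travel":[0.125,-0.0015,0.0004],"twist":-0.015},{"travel":[0.145,-0.0015,0.0004],"twist":-0.015},{"travel":[0.1517,-0.0015,0.0004],"twist":-0.015},{"travel":[0.1517,-0.0015,0.0004],"twist":-0.015}]'
python3 - <<'E'
from h import *
s=ctrl.get_state();print(s['joint_positions'].round(2),R.from_rotvec(s['tool_rot']).as_matrix().round(4))
cv2.imwrite("pics/h_w.png",ctrl.get_image("wrist")[:,:,::-1]); np.save("h.npy",s,allow_pickle=True)
print(proj("wrist",s['position'],s))
cv2.imwrite("pics/h_s.png",cv2.resize(ctrl.get_image("scene")[200:340,330:490,::-1],(640,560),interpolation=2))
E
```

```text
time: 7.4
position: [0.4409, 0.0503, 0.0321]
tool_rot: [0.139, 1.565, -0.145]
ft_force: [-0.7, -0.0, 0.8]
grip_width: 0.999
[ 0.77  0.18 -1.    2.12  0.19  0.93 -0.51] [[ 9.000e-04  1.803e-01  9.836e-01]
 [-3.900e-03  9.836e-01 -1.803e-01]
 [-1.000e+00 -3.700e-03  1.500e-03]]
[328.26512368 314.34512094]
```

View pics/h_w.png

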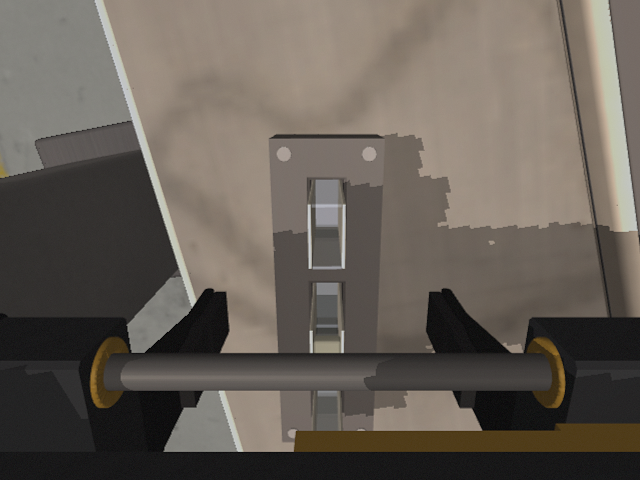

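View pics/h_s.png

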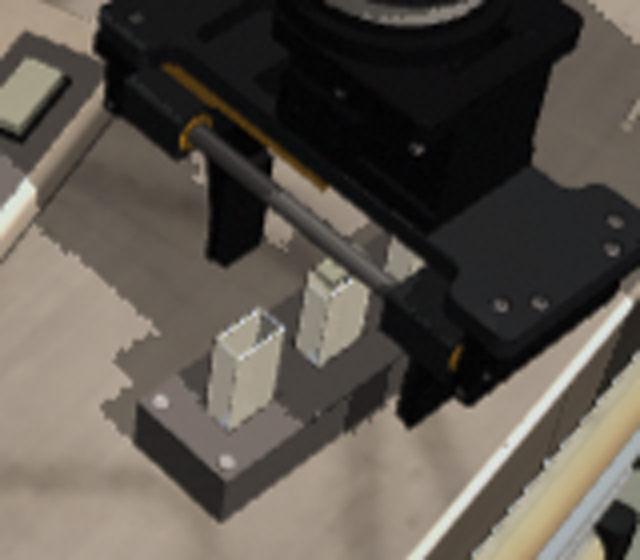

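```bash
python3 -m pendant '[{"travel":[0,0,0],"twist":0},{"travel":[0,0,0],"twist":0},{"travel":[0,0,0],"twist":0},{"travel":[0,0,0],"twist":0},{"travel":[0,0,0],"twist":0},{"travel":[0,0,0],"twist":0},{"travel":[0,0,0],"twist":0},{"travel":[0,0,0],"twist":0}]' -1 15
python3 - <<'E'
from h import *
s=ctrl.get_state();print(s['grip_width']*87,s['ft_force'],s['position'])
cv2.imwrite("pics/i_s.png",cv2.resize(ctrl.get_image("scene")[200:340,330:490,::-1],(640,560),interpolation=2))
E
```

```text
time: 8.5
position: [0.4417, 0.05, 0.0329]
tool_rot: [0.139, 1.563, -0.146]
ft_force: [0.6, -0.1, -0.2]
grip_width: 0.177
15.367478665075225 [ 0.55579105 -0.08360163 -0.21402811] [0.44165931 0.0499854  0.03287206]
```

View pics/i_s.png

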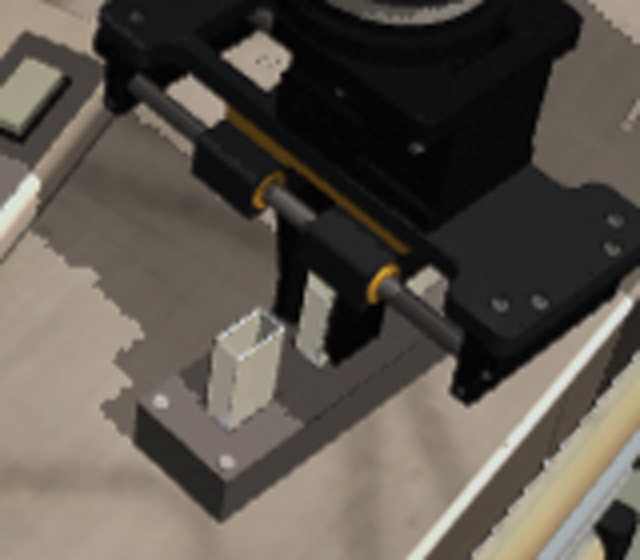

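```bash
python3 -m pendant '[{"travel":[0,0,0],"twist":0},{"travel":[0,0,0],"twist":0},{"travel":[0,0,0],"twist":0}]'
```

```text
time: 8.93
position: [0.4414, 0.0499, 0.0328]
tool_rot: [0.139, 1.564, -0.146]
ft_force: [0.2, 0.4, 0.3]
grip_width: 0.147
```

```bash
python3 -m pendant '[{"travel":[-0.008,0,0],"twist":0},{"travel":[-0.02,0,0],"twist":0},{"travel":[-0.045,0,0],"twist":0},{"travel":[-0.09,0,0],"twist":0},{"travel":[-0.14,0,0],"twist":0},{"travel":[-0.17,0,0],"twist":0},{"travel":[-0.17,0,0],"twist":0}]'
python3 - <<'E'
from h import *
s=ctrl.get_state();print(s['grip_width']*87,s['ft_force'],s['position'],s['joint_positions'].round(2))
for w in [(0.58,.0935,.2),(0.61,.0935,.2)]: print(shift(w))
cv2.imwrite("pics/j_w.png",ctrl.get_image("wrist")[:,:,::-1])
cv2.imwrite("pics/j_s.png",cv2.resize(ctrl.get_image("scene")[140:340,270:490,::-1],(660,600),interpolation=2))
E
```

```text
time: 9.8
position: [0.4429, 0.051, 0.2057]
tool_rot: [0.137, 1.557, -0.147]
ft_force: [0.5, -0.2, -1.1]
grip_width: 0.145
12.631541775716718 [ 0.53420627 -0.21957603 -1.11192441] [0.44289994 0.05102614 0.20574414] [ 0.91 -0.15 -0.99  1.93 -0.12  1.29 -0.23]
[0.00655246 0.06653076 0.1271384 ]
[0.00679507 0.07194044 0.15664563]
```

View pics/j_w.png

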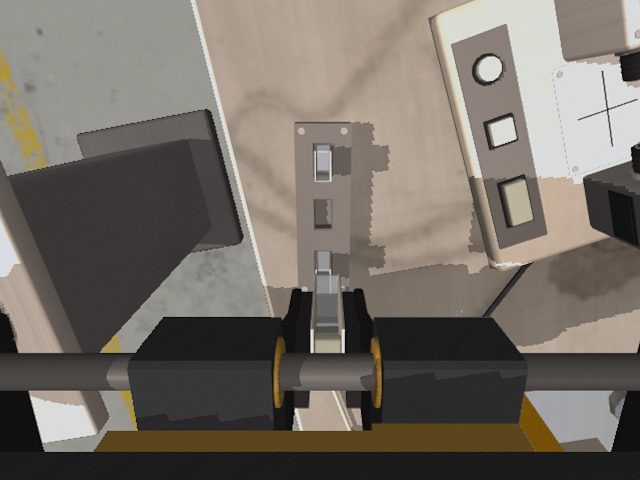

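View pics/j_s.png

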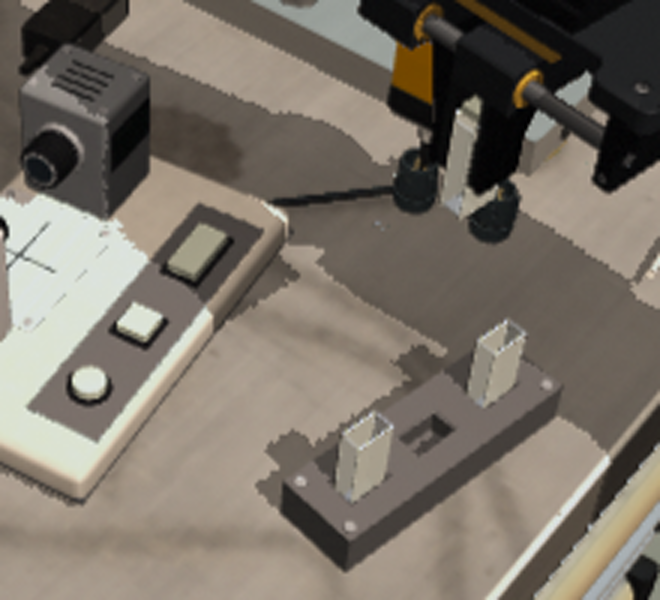

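```bash
python3 -m pendant '[{"travel":[0,0.02,0.05],"twist":0},{"travel":[0.003,0.04,0.105],"twist":-0.11},{"travel":[0.005,0.062,0.16],"twist":-0.23},{"travel":[0.007,0.078,0.2],"twist":-0.34},{"travel":[0.007,0.0835,0.2196],"twist":-0.34},{"travel":[0.007,0.0835,0.2196],"twist":-0.34},{"travel":[0.007,0.0835,0.2196],"twist":-0.34}]'
python3 - <<'E'
from h import *
s=ctrl.get_state();print(s['grip_width']*87,s['ft_force'],s['position'],s['joint_positions'].round(2),R.from_rotvec(s['tool_rot']).as_matrix().round(4))
cv2.imwrite("pics/k_w.png",ctrl.get_image("wrist")[:,:,::-1]); s['T']=ctrl.camera_model("wrist")['T_tool_cam'];np.save("k.npy",s,allow_pickle=True)
E
```

```text
time: 10.78
position: [0.6706, 0.0936, 0.1952]
tool_rot: [-0.13, 1.567, 0.121]
ft_force: [-0.4, 0.9, -0.5]
grip_width: 0.143
12.459629446070812 [-0.3615672   0.90382965 -0.53366251] [0.67059818 0.09361745 0.19516577] [ 0.52  0.61 -1.05  1.39  0.53  1.45 -0.36] [[ 3.000e-04 -1.591e-01  9.873e-01]
 [-5.700e-03  9.872e-01  1.591e-01]
 [-1.000e+00 -5.700e-03 -6.000e-04]]
```

View pics/k_w.png

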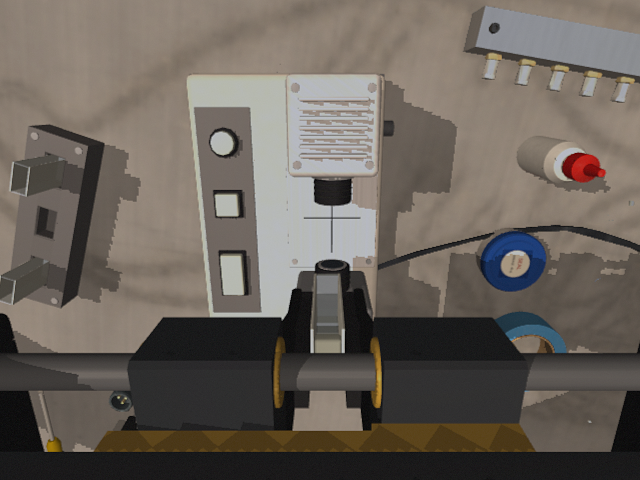

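Run:
```python
from h import *
im=cv2.imread("pics/k_w.png")
cv2.imwrite("pics/k_z.png",cv2.resize(im[160:360,270:400],(390,600),interpolation=2))
s=np.load("k.npy",allow_pickle=True).item()
g=cv2.cvtColor(im,cv2.COLOR_BGR2GRAY);m=np.zeros_like(g);m[120:305,205:248]=(g[120:305,205:248]>150)
n,l,st,c=cv2.connectedComponentsWithStats(m)
P=[]
for i in range(1,n):
    if 300<st[i][4]<1500: P.append(plane("wrist",c[i],.039,s));print(st[i],P[-1].round(4))
d=P[0]-P[2];yaw=np.arctan2(-d[0],d[1]);print("yaw",yaw,np.linalg.norm(d))
x=np.array([np.cos(yaw),np.sin(yaw)]);y=np.array([-x[1],x[0]])
for p,yy in zip(P,(60,12,-48)): print("LP",p[:2]+.083*x-yy/1000*y)
# cross arms: rows/cols of dark in deck
print(g[190:262,325:338:12].shape)
sub=g[205:255,300:365].astype(int)
v=sub[30:45].mean(0);h=sub[:,5:25].mean(1)
print("vert min",300+v.argmin(),np.round(v[v.argmin()-2:v.argmin()+3]),"hor min",205+h.argmin(),np.round(h[h.argmin()-2:h.argmin()+3]))
print("cross",plane("wrist",(300+v.argmin(),205+h.argmin()),.03,s), s['position'])
```

```text
[211 132  22  23 397] [0.5825 0.1404 0.039 ]
[215 195  23  21 444] [0.5901 0.0932 0.039 ]
[221 256  23  39 782] [0.5996 0.0342 0.039 ]
yaw 0.1593025753365773 0.10751699896956363
LP [0.67400925 0.09428664]
LP [0.67392081 0.09448076]
LP [0.67393263 0.09476352]
(72, 2)
vert min 331 [187. 170.  90. 122. 190.] hor min 218 [178. 121.  96. 190. 185.]
cross [0.67380219 0.09347576 0.03      ] [0.67059818 0.09361745 0.19516577]
```

View pics/k_z.png

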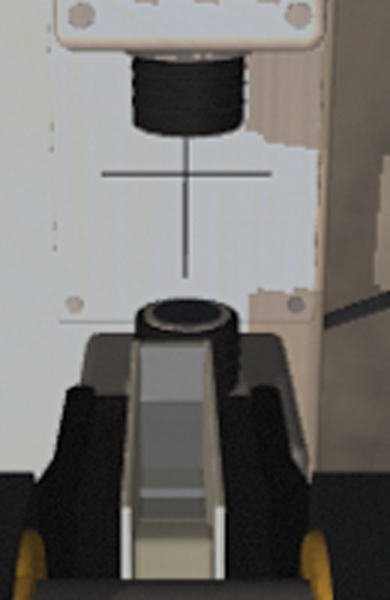

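```bash
python3 - <<'E'
from h import *
s=np.load("k.npy",allow_pickle=True).item()
Rt=R.from_rotvec(s['tool_rot']).as_matrix()
def P(x,y,z): return ((proj("wrist",s['position']+Rt@np.array([x,y,z]),s)-[270,160])*3).round(1)
for y in (.01025,.01125,.01225): print(y,"foot",P(.0205,y,-.00625),P(.0205,y,.00625),"top",P(-.0315,y,-.00625),P(-.0315,y,.00625), "back foot", P(.0205,y-.0225,0),"back top",P(-.0315,y-.0225,0))
E
python3 - <<'E'
import cv2
im=cv2.imread("pics/k_w.png");g=cv2.cvtColor(im,cv2.COLOR_BGR2GRAY)
print([(r,int(g[r,327])) for r in range(266,352)])
E
```

```text
0.01025 foot [131.6 344.4] [210.  344.4] top [118.2 512.1] [222.8 512.1] back foot [170.8 470.8] back top [170.5 671.4]
0.01125 foot [131.5 338.6] [210.  338.6] top [118.1 504.6] [222.9 504.7] back foot [170.8 465.4] back top [170.5 664.6]
0.01225 foot [131.4 332.8] [210.1 332.8] top [118.  497.2] [223.  497.2] back foot [170.8 459.9] back top [170.5 657.8]
[(266, 24), (267, 40), (268, 82), (269, 102), (270, 38), (271, 27), (272, 31), (273, 50), (274, 86), (275, 105), (276, 126), (277, 124), (278, 124), (279, 127), (280, 125), (281, 124), (282, 125), (283, 124), (284, 126), (285, 125), (286, 124), (287, 125), (288, 125), (289, 126), (290, 125), (291, 126), (292, 124), (293, 112), (294, 90), (295, 93), (296, 97), (297, 95), (298, 95), (299, 94), (300, 94), (301, 93), (302, 92), (303, 94), (304, 93), (305, 91), (306, 93), (307, 93), (308, 93), (309, 95), (310, 94), (311, 95), (312, 94), (313, 94), (314, 93), (315, 93), (316, 88), (317, 89), (318, 86), (319, 88), (320, 87), (321, 86), (322, 93), (323, 114), (324, 120), (325, 108), (326, 76), (327, 75), (328, 77), (329, 76), (330, 77), (331, 76), (332, 83), (333, 94), (334, 78), (335, 77), (336, 81), (337, 82), (338, 87), (339, 101), (340, 121), (341, 134), (342, 140), (343, 143), (344, 143), (345, 143), (346, 143), (347, 142), (348, 144), (349, 141), (350, 143), (351, 145)]
```

```bash
python3 -m pendant '[{"travel":[0.02,0.0003,0.0033],"twist":0},{"travel":[0.045,0.0005,0.0033],"twist":0},{"travel":[0.06,0.0007,0.0033],"twist":0},{"travel":[0.06,0.0007,0.0033],"twist":0},{"travel":[0.06,0.0007,0.0033],"twist":0}]'
python3 - <<'E'
from h import *
s=ctrl.get_state();print(s['position'],shift((.6738,.0944,.0805)),s['qd'].round(3))
M=R.from_rotvec(s['tool_rot']).as_matrix();print(M.round(4), np.arctan2(M[1,2],M[0,2]))
E
python3 -m pendant '[{"travel":[0,0,0],"twist":0}]'
python3 - <<'E'
from h import *
s=ctrl.get_state();print(s['position'],shift((.6738,.0944,.0805)),s['qd'].round(3))
M=R.from_rotvec(s['tool_rot']).as_matrix();print(M.round(4), np.arctan2(M[1,2],M[0,2]))
cv2.imwrite("pics/l_w.png",ctrl.get_image("wrist")[:,:,::-1]);np.save("l.npy",s,allow_pickle=True)
E
```

```text
time: 11.45
position: [0.6742, 0.0944, 0.1365]
tool_rot: [-0.13, 1.565, 0.12]
ft_force: [-0.8, -0.4, -0.0]
grip_width: 0.14
[0.67424997 0.09436212 0.13645297] [ 0.05595056  0.00046064 -0.00051128] [-0.001 -0.005 -0.006 -0.011 -0.     0.001  0.001]
[[ 0.0023 -0.1588  0.9873]
 [-0.006   0.9873  0.1588]
 [-1.     -0.0063  0.0013]] 0.1594779886086649
time: 11.58
position: [0.6748, 0.0947, 0.1375]
tool_rot: [-0.13, 1.564, 0.121]
ft_force: [-0.6, -0.5, -0.4]
grip_width: 0.14
[0.67478616 0.0946823  0.13749205] [ 0.05698847  0.00022799 -0.00118665] [ 0.001 -0.006 -0.004 -0.004 -0.001  0.002  0.   ]
[[ 0.0039 -0.1588  0.9873]
 [-0.0056  0.9873  0.1588]
 [-1.     -0.0061  0.003 ]] 0.15945447678809108
```

View pics/l_w.png

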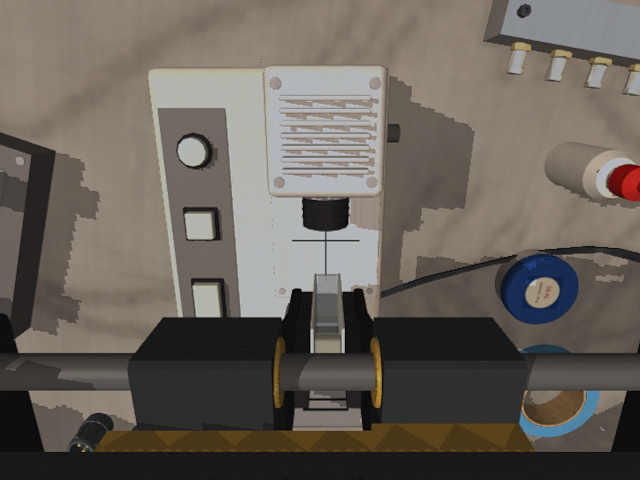

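```bash
python3 -m pendant '[{"travel":[0.012,0.0003,-0.0012],"twist":0},{"travel":[0.026,0.0003,-0.0012],"twist":0},{"travel":[0.04,0.0003,-0.0012],"twist":0},{"travel":[0.052,0.0003,-0.0012],"twist":0},{"travel":[0.057,0.0003,-0.0012],"twist":0},{"travel":[0.057,0.0003,-0.0012],"twist":0},{"travel":[0.057,0.0003,-0.0012],"twist":0},{"travel":[0.057,0.0003,-0.0012],"twist":0}]'
python3 - <<'E'
from h import *
s=ctrl.get_state();print(s['position'],shift((.6738,.0944,.0805)),s['qd'].round(3))
M=R.from_rotvec(s['tool_rot']).as_matrix();print(M.round(4), np.arctan2(M[1,2],M[0,2]))
np.save("m.npy",s,allow_pickle=True)
for n in ["wrist","scene","top"]: cv2.imwrite(f"pics/m_{n}.png",ctrl.get_image(n)[:,:,::-1])
im=cv2.imread("pics/m_wrist.png");cv2.imwrite("pics/m_wz.png",cv2.resize(im[190:370,260:400],(466,600),interpolation=2))
im=cv2.imread("pics/m_scene.png");cv2.imwrite("pics/m_sz.png",cv2.resize(im[130:290,200:370],(637,600),interpolation=2))
im=cv2.imread("pics/m_top.png");cv2.imwrite("pics/m_tz.png",cv2.resize(im[100:260,220:390],(637,600),interpolation=2))
E
```

```text
time: 12.62
position: [0.6742, 0.0946, 0.0812]
tool_rot: [-0.13, 1.563, 0.121]
ft_force: [-1.3, 0.9, 0.4]
grip_width: 0.146
[0.67415555 0.09463641 0.08116137] [ 0.00066088 -0.00017285 -0.00039124] [-0.002  0.     0.001  0.003 -0.001 -0.001 -0.001]
[[ 0.005  -0.1588  0.9873]
 [-0.0055  0.9873  0.1588]
 [-1.     -0.0062  0.004 ]] 0.159491343236322
```

View pics/m_wz.png

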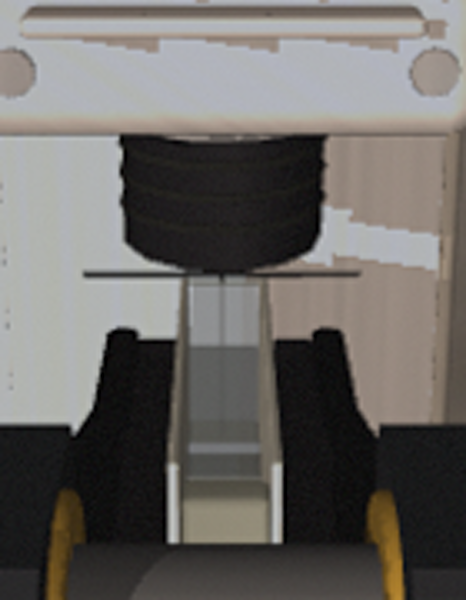

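View pics/m_sz.png

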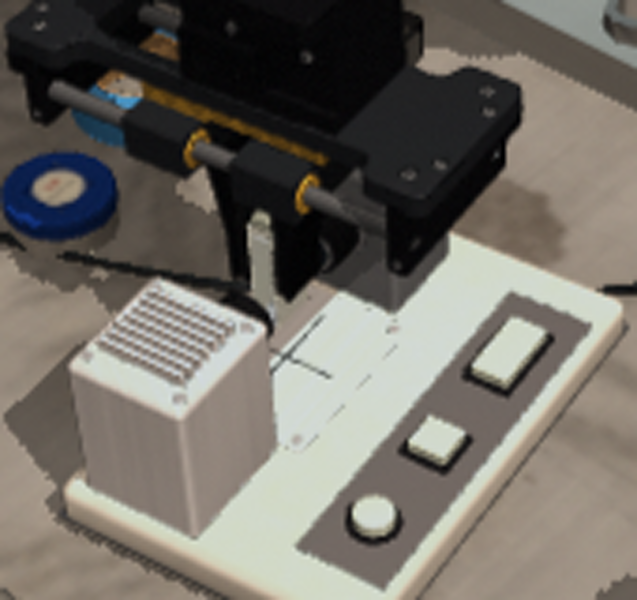

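View pics/m_tz.png

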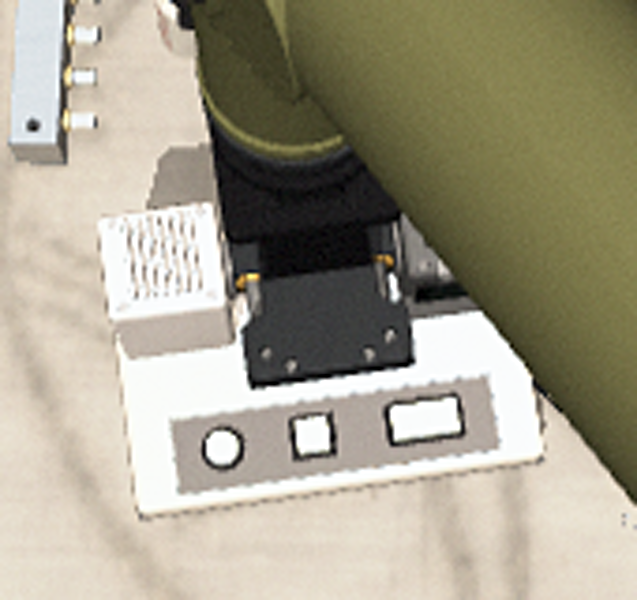

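Run:
```python
from h import *
s=np.load("m.npy",allow_pickle=True).item()
Rt=R.from_rotvec(s['tool_rot']).as_matrix()
sc=600/180
def P(p): return ((proj("wrist",p,s)-[260,190]+.5)*sc).round(1)
yaw=.159;x=np.array([np.cos(yaw),np.sin(yaw),0]);y=np.array([-x[1],x[0],0])
LP=np.array([.6739,.0940,.075])
print("cross pred",P(LP-[0,0,.045]),P(LP-[0,0,.045]+.02*x))
for nm,q in dict(faceTop=LP+.0235*y+[0,0,.013],faceBot=LP+.0235*y-[0,0,.013],faceL=LP+.0235*y-.013*x,faceR=LP+.0235*y+.013*x).items(): print(nm,P(q))
for yy in (.01025,.01125): print("foot",P(s['position']+Rt@np.array([.0205,yy,-.00625])),P(s['position']+Rt@np.array([.0205,yy,.00625])),"top",P(s['position']+Rt@np.array([-.0315,yy,-.00625])),P(s['position']+Rt@np.array([-.0315,yy,.00625])))
im=cv2.imread("pics/m_wrist.png");g=cv2.cvtColor(im,cv2.COLOR_BGR2GRAY)
for c in (290,300,358): print(c,[(r,int(g[r,c])) for r in range(269,276)])
for c in (319,327,335): print(c,[(r,int(g[r,c])) for r in range(266,282)])
```

```text
cross pred [221.5 272. ] [341.2 271.9]
faceTop [222.  275.3]
faceBot [221.7 203.6]
faceL [122.3 237.1]
faceR [321.3 236.9]
foot [181.2 284.4] [268.3 284.4] top [166.3 470.6] [282.5 470.6]
foot [181.1 277.9] [268.4 277.9] top [166.2 462.4] [282.6 462.4]
290 [(269, 180), (270, 173), (271, 121), (272, 45), (273, 128), (274, 185), (275, 179)]
300 [(269, 182), (270, 173), (271, 121), (272, 47), (273, 128), (274, 184), (275, 179)]
358 [(269, 175), (270, 135), (271, 97), (272, 58), (273, 123), (274, 142), (275, 140)]
319 [(266, 31), (267, 29), (268, 31), (269, 32), (270, 42), (271, 57), (272, 57), (273, 115), (274, 133), (275, 120), (276, 146), (277, 144), (278, 145), (279, 143), (280, 144), (281, 145)]
327 [(266, 33), (267, 34), (268, 34), (269, 35), (270, 32), (271, 24), (272, 48), (273, 86), (274, 100), (275, 111), (276, 134), (277, 132), (278, 132), (279, 132), (280, 132), (281, 132)]
335 [(266, 32), (267, 29), (268, 32), (269, 30), (270, 37), (271, 52), (272, 42), (273, 93), (274, 117), (275, 116), (276, 140), (277, 138), (278, 137), (279, 138), (280, 138), (281, 137)]
```

```bash
python3 -m pendant '[{"travel":[0.0005,-0.0005,-0.0005],"twist":0},{"travel":[0.0005,-0.0005,-0.0005],"twist":0},{"travel":[0.0005,-0.0005,-0.0005],"twist":0},{"travel":[0.0005,-0.0005,-0.0005],"twist":0},{"travel":[0.0005,-0.0005,-0.0005],"twist":0},{"travel":[0.0005,-0.0005,-0.0005],"twist":0}]'
python3 - <<'E'
from h import *
s=ctrl.get_state();print(s['position'],shift((.6736,.0942,.0805)),s['qd'].round(3),s['ft_force'],s['grip_width']*87)
cv2.imwrite("pics/n_w.png",ctrl.get_image("wrist")[:,:,::-1])
cv2.imwrite("pics/n_s.png",cv2.resize(ctrl.get_image("scene")[130:340,200:480,::-1],(800,600),interpolation=2))
E
```

```text
time: 13.52
position: [0.6736, 0.094, 0.0804]
tool_rot: [-0.13, 1.563, 0.121]
ft_force: [-0.2, -0.6, -0.1]
grip_width: 0.142
[0.67356828 0.09397932 0.08040368] [-9.74152318e-05  2.12230634e-04  6.67158676e-05] [-0.001 -0.     0.002 -0.001 -0.     0.001  0.   ] [-0.16992681 -0.61794984 -0.14474875] 12.335926735898585
```

View pics/n_s.png

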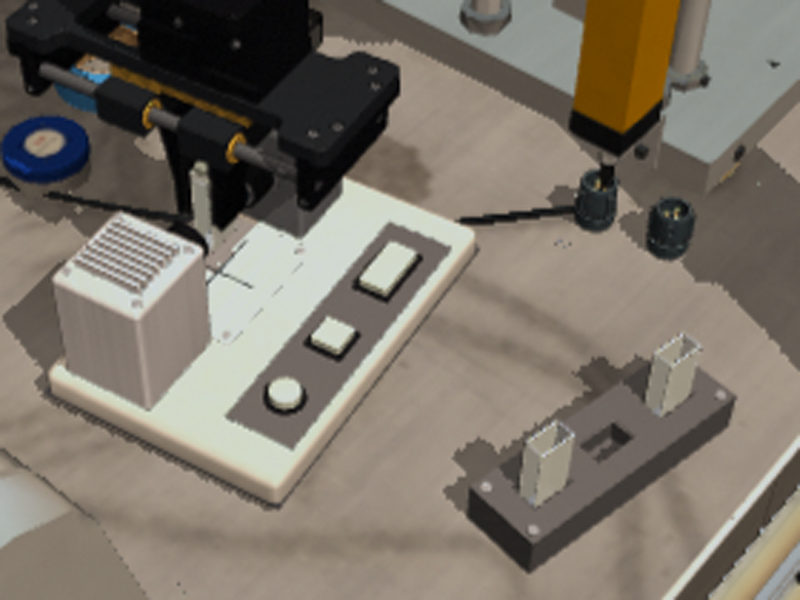

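View pics/n_w.png

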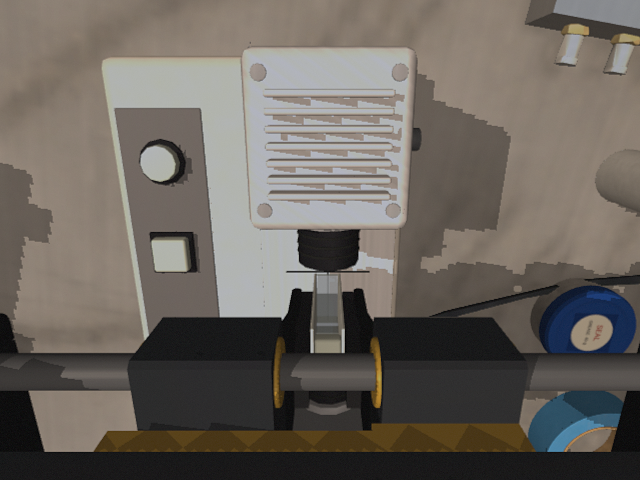

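The pictures show the cell upright on the beam axis: its foot is at column 327 and the hood at about 328. The open cells are untouched in the rack and the arm is still, so I'm handing the job in.

Run:
```python
from bench import ctrl
print(ctrl.close_job())
```

```text
the job is handed in; nothing more can be done
None
```

The photometer check is done and handed in at about 13.6 s; no verdict was reported.

- **Keys:** I pressed lamp, zero and start reading in that order. The fingertip reached 34 mm on each, which is fully down. The forces were about 8, 28 and 16 N, all above the 4.5 N needed; the zero key was pressed harder than it had to be.
- **Cell:** I gripped the stoppered cell from the middle pocket across its frosted sides at 15 N and lifted it straight out. The gap between the fingers stayed at about 12.5 mm, the width of the cell. The two open cells are still in their pockets.
- **Final position:** By my measurements the cell is within about 0.5 mm of the beam axis sideways. It is within about 0.7 mm of half-way between the hoods and square to the beam. Its foot is about 60 mm above the bench, so the beam crosses about 15 mm above the foot. Wrist force was near zero and the arm was still, and no contact with the instrument was visible.
- **Disagreements:** The engraved cross and the keys placed the centre of the light path up to about 1 mm apart along the beam, and I aimed between them. The fixed cameras read the keys 7 mm lower than stated and up to about 4 mm off sideways, so I relied on the wrist camera instead. The tool is tilted about 0.4° from vertical, and I left that as it was.

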